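Fit the daylight filter in the light source and lock it with the bayonet catch

TASK

Lay the blue filter flat in the well of the light source's open filter drawer, let go of it, and push the drawer fully home. Then lock the drawer with the bayonet catch: push its orange cup down against the spring, keep it down while you swing the lever a quarter turn clockwise (seen from above) to its stop over the drawer front, and let it spring up into its seat. Leave the other filters, the stain jar and the slide box where they are.

Things in the scene. Friction and masses are not known exactly. Their poses are not given: they have to be found in the camera images.
- light_source: White fixed box, 180 mm deep (x), 160 mm wide (y), 90 mm high, on the bench, with the bayonet catch on its top and the filter drawer in its front. Origin: on the bench under the catch's turning axis, which is vertical. Its own +x points to its back; the front face lies 80 mm to -x of the origin, the back 100 mm to +x; the sides are at y = +-80 mm. The drawer slides out to -x.
- filter_drawer (a joint): Slide of the filter drawer, m: 0 = fully home (stop), 0.088 = fully out; it starts well open and stays where it is left (about 1.5 N of friction). Only with the drawer home can the catch be pushed down far enough to turn.
- well (a point): Centre of the floor of the drawer's square well, where the filter's origin comes to lie; axes as the light source's. The well is 58 by 58 mm inside, walls 8 mm high, floor 26 mm above the bench. The drawer's front plate is 34 mm to -x; with the drawer fully out the box's front face is 54 mm to +x. The opening is 64 mm high. Fingers have most room with the tab towards the box, gripped across y.
- drawer_front (a point): Middle of the top edge of the outer face of the drawer's black front plate (88 mm wide, from 8 to 52 mm above the bench), which looks to the light source's -x; push here, towards +x, to close the drawer.
- catch_press (a joint): How far the catch is pushed down, m: 0 = up (unlocked), 0.012 = bottom stop. Spring: about 4 N at the top, 11 N at the bottom. It must be down at least 0.009 for its two brass lugs to pass under the steel collar while turning; after the full turn it springs up to about 0.005 and is then seated and held.
- catch_turn (a joint): Turn of the catch, rad: 0 = unlocked, lever to the light source's right (its -y, red dot); grows clockwise seen from above to the stop at 1.57, lever to its front (-x, green dot). It must be past 1.46 before the lugs can rise into their seat; then it cannot turn back.
- catch_cup (a point): Centre of the inner floor of the round orange cup at the end of the catch's lever, 55 mm from the catch's axis; 150 mm above the bench when the catch is up; it moves with the catch. The cup is 50 mm across outside, 42 mm inside; its wall rises 12 mm above this floor. Shut fingertips can push down on the floor and carry the cup round.
- filter_blue: Black ring frame with blue glass, 50 mm across, 7 mm thick, about 40 g, with an upright blue tab to hold it by. Origin: centre of the underside, z up. The tab stands on the rim, its middle 20 mm from the centre along the filter's +x; it is 10 mm (x) by 12 mm (y) and its top is 29 mm above the underside. Starts flat in a tray cell.
- filter_green: Black ring frame with green glass, 50 mm across, 7 mm thick, about 40 g, with an upright green tab to hold it by. Origin: centre of the underside, z up. The tab stands on the rim, its middle 20 mm from the centre along the filter's +x; it is 10 mm (x) by 12 mm (y) and its top is 29 mm above the underside. Starts flat in a tray cell.
- filter_amber: Black ring frame with amber glass, 50 mm across, 7 mm thick, about 40 g, with an upright amber tab to hold it by. Origin: centre of the underside, z up. The tab stands on the rim, its middle 20 mm from the centre along the filter's +x; it is 10 mm (x) by 12 mm (y) and its top is 29 mm above the underside. Starts flat in a tray cell.
- filter_tray: Fixed grey tray, 194 mm (x) by 70 mm (y), with three square 58 mm cells in a row along x at 62 mm pitch; cell floors 4 mm and walls 9 mm above the bench. Origin: centre of the underside.
- stain_jar: Closed amber glass jar, 50 mm across, 70 mm high, loose, to be left alone. Origin: centre of the underside.
- slide_box: Green slide box, 80 by 100 by 30 mm high, loose, to be left alone. Origin: centre of the underside.
Things that resemble listed ones, but are neither listed nor needed, are in the scene too. Leave any pink or red look-alike of the filter_blue alone.

How it is judged:
By the outcome, as a careful person would: the job done as asked, in the order asked, and still so for the second after the job is handed in, with the robot touching nothing.
It also fails if it takes over 58 s, if anything falls off the work surface, if the arm or the gripper's body presses on something with over 40 N, if the wrist force passes 120 N, or if a joint passes its speed limit or range.

ROBOT

A 7-joint arm with a two-finger parallel gripper is mounted at the origin on the work surface. World frame = base frame: x ahead of the robot, y to its left, z up, the work surface at z = 0. Lengths are in mm, angles in rad, forces in N, time in s.
With the tool pointing down it reaches from about 400 to 900 mm from the base axis. Payload 5.6 kg.
Tool frame: the origin (TCP) lies midway between the tips of the shut fingers; the grasp point (between the pads) lies 19 mm behind it; z points along the fingers, y is the line along which they close (so a half turn about z gives the same grasp; the last joint's range is limited). The gripper opens to 92 mm and grips with 3 to 60 N. Pads are 20 mm wide; open, the fingers measure 128 mm over their backs; the gripper's body (75 mm by 189 mm) begins 69 mm behind the grasp point.
Start: joints at [1.104, 0.468, -0.012, 1.603, 0.006, 1.071, -0.056], TCP at [267.259, -592.522, 214.592] pointing down, gripper open.
Joint ranges: [-2.53, 2.53], [-0.31, 2.02], [-1.57, 1.55], [0.28, 2.44], [-1.29, 4.43], [0.15, 1.84], [-2.92, 2.92]. Speed limits (rad/s): [2.57, 2.57, 3.14, 3.14, 3.14, 3.14, 3.14].

INTERFACE

Orientations are given as a rotation vector (axis times angle).
In Python, from cell import robot, grip, kin, viewer gives the robot as it stands. Calls block until the motion is done:
- robot.movep(position, orientation): joint-space move of the TCP to a pose.
- robot.servo_line(position, feed=150, rotation=None): straight line of the TCP; rotation=None keeps the orientation; feed is the mean speed in mm/s.
- robot.goto_joints(angles): joint-space move.
- grip(opening, newtons=None): opening from 0.0 (shut) to 1.0 (fully open); newtons is the grip in N (None keeps the last); returns when the fingers have stopped.
- robot.hold(seconds).
- kin.ik(position, orientation): joint angles nearest the present ones, or None.
- robot.observe(): the state.
- viewer.read_camera(name): name is "scene" or "top" or "wrist"; returns the picture (480x640x3 uint8, red, green, blue); there is no depth.
- viewer.camera_info(name): a dict with "camera_matrix" (3x3 intrinsics, pixels), "R" (3x3) and "t" (3): a world point X has camera coordinates R X + t. Camera axes: x right, y down, z forward; pixel columns grow to the right and rows downward; lengths in mm; the calibration is good to about 2 mm. A picture is of the moment at which its call begins: read the wrist's pose just before it. camera_info takes no time and is no camera call; for the wrist camera it gives the pose at the moment of the call.
A pose or a line that the arm cannot do raises robot.IKError and nothing moves.
- robot.job_done(): hands the job in; it is judged then, once.
Trained networks look in the newest picture that a camera, given by its name, has taken for a name from the list of things; names that differ only in an ending like _2 or _b are one class to them, and where a whole thing is asked for, a point or a joint stands for the part that bears it (a point fixed in the world has none). Each returns a list of dicts, best first, with "confidence" (0 to 1); they miss things now and then, are a little off and sometimes report something else, mostly with a low value. They report only what shows in the picture. A call takes as long as a camera call. They do not tell look-alikes from the thing itself.
- viewer.silhouettes(name, camera): "mask" (480x640 bool, what is visible of it).
- viewer.pinpoint(name, camera): "at" ([x, y, z] in mm, in the coordinates of the camera as it stood for that picture, good to about 4 mm: a listed point, or the origin of a listed thing).
The state is a dict: "t": time; "joints": joint angles; "joint_velocities": joint speeds; "joint_torque": joint torques, N m; "tcp_pos": TCP position; "tcp_rot": TCP orientation; "contact_force": force on the tool from outside, world axes, zero at the start; "wrist_torque": the same for the moment, N m; "grip_width": opening from 0.0 (shut) to 1.0 (fully open); "grip_force": force on a finger pad.
Only numpy, scipy, OpenCV 4.12 (cv2) and the standard library are available. Lean on these libraries where they do the work, as an engineer would, in place of code of your own. Each camera call takes 0.05 s, during which the arm holds its last target. There are 200 camera calls.

## Working session

There is one attempt and no reset: what is moved stays moved. The work goes in short steps, each a Python script; the robot and the scene stay as the last script left them, time stands still between calls to the robot, and variables do not carry over. Pictures are saved under pics/ and viewed, at most 10 in all, crops included, and the job is handed in when it is done.

```bash
mkdir -p pics; ls; cat > h.py <<'E'
import numpy as np, cv2
from cell import robot, grip, kin, viewer
def shot(cam,fn=None):
    im=viewer.read_camera(cam); 
    if fn: cv2.imwrite('pics/'+fn,im[:,:,::-1])
    return im
def info(cam):
    c=viewer.camera_info(cam); return np.array(c['camera_matrix']),np.array(c['R']),np.array(c['t']).ravel()
def w(cam,p,ci=None):
    K,R,t=ci or info(cam); return R.T@(np.array(p)-t)
def ray(cam,uv,z,ci=None):
    K,R,t=ci or info(cam); d=R.T@np.linalg.inv(K)@np.array([uv[0],uv[1],1.]); o=-R.T@t
    return o+d*(z-o[2])/d[2]
def proj(cam,X,ci=None):
    K,R,t=ci or info(cam); q=K@(R@np.array(X,float)+t); return q[:2]/q[2]
E
python3 - <<'E'
from h import *
np.set_printoptions(precision=1,suppress=True)
a=shot('top');
for n in ['light_source','well','drawer_front','catch_cup','filter_blue','filter_green','filter_amber','filter_tray']:
    print('top',n,[(round(d['confidence'],2),w('top',d['at']).round(1)) for d in viewer.pinpoint(n,'top')[:4]])
b=shot('scene')
for n in ['light_source','well','drawer_front','catch_cup','filter_blue','filter_tray','stain_jar','slide_box']:
    print('scene',n,[(round(d['confidence'],2),w('scene',d['at']).round(1)) for d in viewer.pinpoint(n,'scene')[:4]])
cv2.imwrite('pics/a.png',np.vstack([a,b])[:,:,::-1]); cv2.imwrite('pics/top.png',a[:,:,::-1]); cv2.imwrite('pics/scene.png',b[:,:,::-1])
print(robot.observe()['t'],robot.observe()['tcp_rot'])
E
```

```text
pics
top light_source [(0.92, array([665.6,  36.1,   1.8]))]
top well [(0.68, array([546.9,   4.9,  24.9]))]
top drawer_front [(0.86, array([502.1,   0.1,  51.7]))]
top catch_cup [(0.61, array([678.1, -12.3, 146.4]))]
top filter_blue [(0.96, array([ 586.4, -370.2,   -0.9])), (0.81, array([ 500.7, -166.2,    3.2])), (0.64, array([ 564. , -267.5,    5.9])), (0.63, array([ 666.3, -289.6,   -2.7]))]
top filter_green [(0.92, array([ 442.8, -269. ,    3. ]))]
top filter_amber [(0.62, array([ 502.7, -270.5,    1.9]))]
top filter_tray [(0.95, array([ 503. , -266.8,   -0.1]))]
scene light_source [(0.74, array([673.2,  34.4,  -0.4]))]
scene well [(0.93, array([548.8,  10.7,  22.9]))]
scene drawer_front [(0.71, array([503.7,  -2.1,  51.5]))]
scene catch_cup [(0.89, array([681.1, -10. , 148.1]))]
scene filter_blue [(0.96, array([ 583.1, -367.6,   -0.3])), (0.82, array([ 663. , -289.1,   -1.3])), (0.79, array([ 496.3, -168.3,    2.4]))]
scene filter_tray [(0.65, array([ 508.4, -272.1,   -0.9]))]
scene stain_jar [(0.7, array([ 680.7, -180.8,    1.8]))]
scene slide_box [(0.58, array([466.2, 327.5,   4.4])), (0.4, array([503.8,  -4.4,  50.3]))]
0.9 [3.1 0.7 0. ]
```

View pics/top.png

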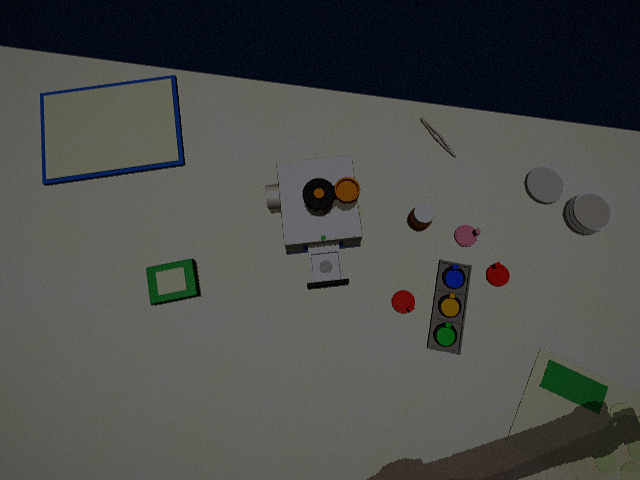

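View pics/scene.png

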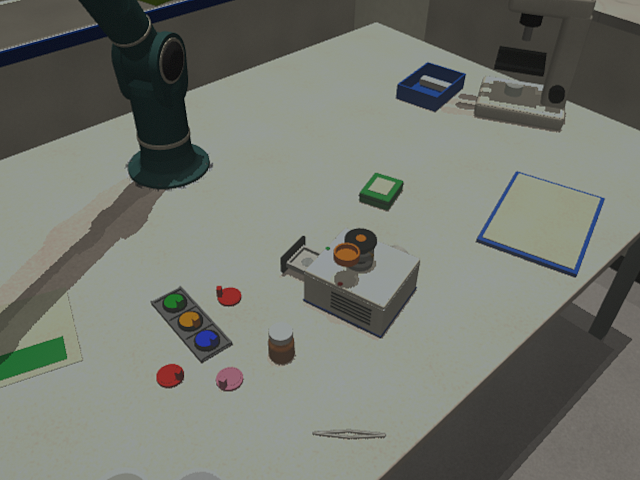

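The candidates for the filter at top pixels are blue (454,277) in the tray, red (403,301), red (498,273) and pink (466,236), all three of those loose on the bench. Only the one at (454,277) is blue and sits in a tray cell. Next I'll look from close by, and over the light source too.

```bash
cat >> h.py <<'E'
from scipy.spatial.transform import Rotation as Ro
def down(psi): return (Ro.from_euler('z',psi)*Ro.from_matrix(np.diag([1.,-1,-1]))).as_rotvec()
np.set_printoptions(precision=1,suppress=True)
def see(names,cam='wrist'):
    ci=info(cam); im=viewer.read_camera(cam)
    for n in names: print(n,[(round(d['confidence'],2),w(cam,d['at'],ci)) for d in viewer.pinpoint(n,cam)[:3]])
    return im,ci
E
python3 - <<'E'
from h import *
robot.movep([470,-265,270],down(0))
im,ci=see(['filter_blue','filter_tray','filter_green']); cv2.imwrite('pics/w1.png',im[:,:,::-1])
np.savez('w1.npz',*ci); print('cam',-ci[1].T@ci[2],ci[1])
robot.movep([480,0,330],down(0.17))
im,ci=see(['light_source','well','drawer_front','catch_cup']); cv2.imwrite('pics/w2.png',im[:,:,::-1])
np.savez('w2.npz',*ci); print('cam',-ci[1].T@ci[2]); print(robot.observe()['t'],robot.observe()['joints'])
E
```

```text
filter_blue [(0.94, array([ 497.7, -170.5,   -1.7]))]
filter_tray []
filter_green [(0.86, array([ 438.7, -261.5,    3.3])), (0.23, array([ 502.7, -267. ,    6.1]))]
cam [ 534.2 -266.7  438.7] [[-0.  -1.   0. ]
 [-1.   0.   0.2]
 [-0.2 -0.  -1. ]]
light_source [(0.75, array([667.3,  37.3,  -4.2]))]
well [(0.6, array([544.1,   7.1,  27.9]))]
drawer_front [(0.84, array([506.3,  -6.1,  51.1]))]
catch_cup [(0.22, array([506.3,  -0.5,  52.4]))]
cam [543.8   8.6 498.3]
3.8583 [ 0.2  0.1 -0.3  1.8  0.   1.2 -1.5]
```

View pics/w1.png

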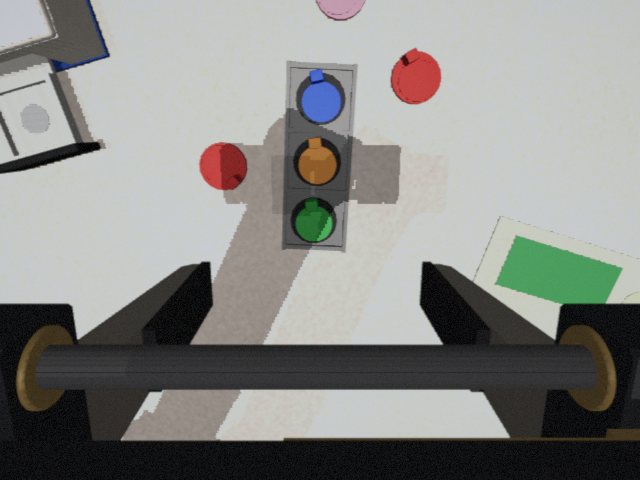

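View pics/w2.png

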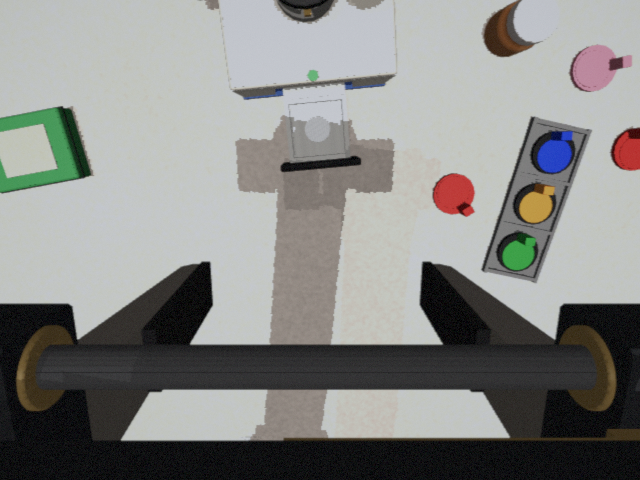

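w1: blue filter in the tray, disc at (321,101) with its tab at (316,76); the two reds are at (223,166) and (416,77). w2: open drawer with the well centre about (318,129), front plate from (283,168) to (360,160) and box front at rows 75–93.

```bash
python3 - <<'E'
from h import *
im=cv2.imread('pics/w1.png'); im2=cv2.imread('pics/w2.png')
L=lambda f:tuple(np.load(f)[k] for k in ['arr_0','arr_1','arr_2'])
c1,c2=L('w1.npz'),L('w2.npz')
crop=cv2.resize(im[60:140,280:370],None,fx=5,fy=5,interpolation=cv2.INTER_NEAREST)
crop2=cv2.resize(im2[60:180,215:415],None,fx=4,fy=4,interpolation=cv2.INTER_NEAREST)[:, :]
c=np.zeros((480,1250,3),np.uint8)
cv2.imwrite('pics/c1.png',crop);cv2.imwrite('pics/c2.png',crop2)
for i,(img,ci) in enumerate([(im,c1),(im2,c2)]):
    hsv=cv2.cvtColor(img,cv2.COLOR_BGR2HSV); m=cv2.inRange(hsv,(108,120,60),(130,255,255)); 
    n,l,s,ce=cv2.connectedComponentsWithStats(m)
    for k in range(1,n):
        if s[k][4]>60:print(i,s[k],ce[k])
ci=c1
print('disc',ray('',(321,102),11,ci),'tab',ray('',(316.5,73),33,ci))
T=[ray('',p,9,ci) for p in [(288,62),(356,65),(345,250),(283,248)]];print('tray',T,np.mean(T,0))
ci=c2
print('plate',ray('',(283,166),52,ci),ray('',(360,158),52,ci)); print('dot',ray('',(313,75),90,ci))
print('topfront',ray('',(231,88),90,ci),ray('',(396,73),90,ci))
print('well',[ray('',p,34,ci) for p in [(290,103),(341,98),(346,154),(294,160)]])
E
```

```text
0 [ 52   0  57  71 364] [82.5 48.3]
0 [ 301   69   40   54 1451] [320.4  98.6]
1 [345  82  39   7  81] [357.5  85.3]
1 [245  89  37  10  75] [269.6  94. ]
1 [ 537  131   36   42 1136] [555.3 152.4]
disc [ 562.2 -272.6   11. ] tab [ 586.6 -268.1   33. ]
tray [array([ 600. , -240.3,    9. ]), array([ 597., -307.,    9.]), array([ 407.8, -298.7,    9. ]), array([ 410.3, -231.1,    9. ])] [ 503.8 -269.3    9. ]
plate [501.5  36.8  52. ] [523.5 -43.6  52. ]
dot [593.6  18.9  90. ]
topfront [569.4  93.5  90. ] [608.1 -57.6  90. ]
well [array([568. ,  40.3,  34. ]), array([582.2, -13.3,  34. ]), array([524.5, -29.5,  34. ]), array([508.4,  26.7,  34. ])]
```

View pics/c1.png

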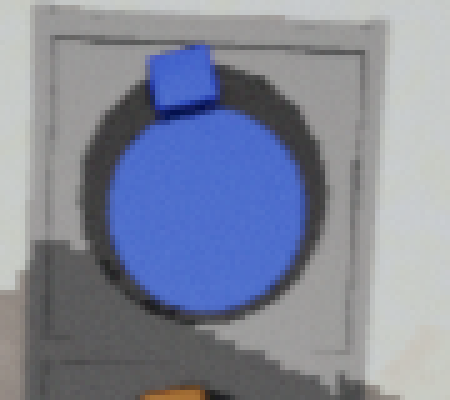

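View pics/c2.png

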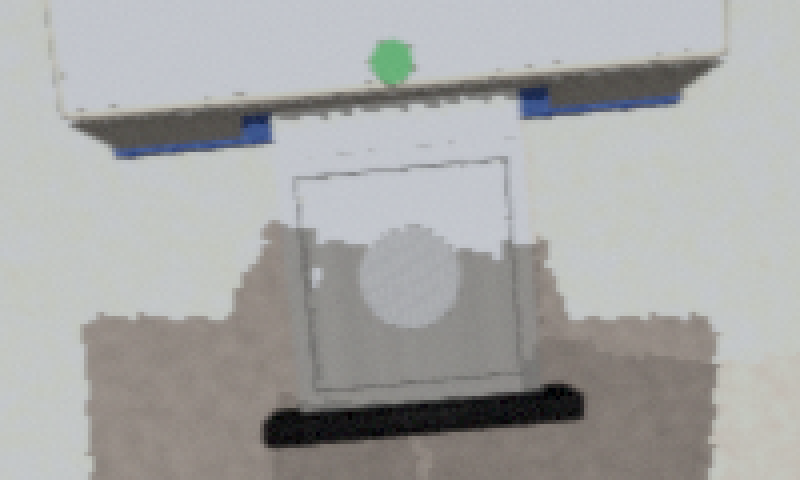

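c1 confirms the blue glass with an upright tab, top face centred near crop (183,76), and a ring about (203,195). c2 shows the well, with its floor disc at crop (410,277). Box yaw comes out at about 0.26. Next: grasp.

```bash
python3 - <<'E'
from h import *
L=lambda f:tuple(np.load(f)[k] for k in ['arr_0','arr_1','arr_2'])
c1,c2=L('w1.npz'),L('w2.npz')
tab=ray('',(316.7,75.2),33,c1); ctr=ray('',(320.7,98.9),11,c1)
d=(tab-ctr)[:2]; print('tab',tab,'ctr',ctr,'dist',np.hypot(*d),'yaw',np.arctan2(d[1],d[0])); print('wellfloor',ray('',(317.5,129.2),26,c2))
psi=0.19
print([kin.ik(list(tab[:2])+[15],down(psi)),kin.ik([566,11,38],down(.26))])
grip(0.45)
robot.movep([tab[0],tab[1],70],down(psi))
im,ci=see(['filter_blue']); cv2.imwrite('pics/w3.png',im[:,:,::-1]); np.savez('w3.npz',*ci)
print('proj tab',proj('',tab,ci), 'tcp',robot.observe()['tcp_pos'],robot.observe()['t'])
E
```

```text
tab [ 584.7 -268.3   33. ] ctr [ 565.1 -272.3   11. ] dist 19.947985044680284 yaw 0.20197557477237993
wellfloor [545.8   6.3  26. ]
[array([ 0.4,  0.7, -0.1,  1.7,  0.1,  0.7, -1.1]), array([ 0.1,  0.6, -0.3,  1.9,  0.2,  0.7, -1.6])]
filter_blue [(0.94, array([ 665.7, -295. ,   -0.9])), (0.77, array([ 560.5, -269.6,    1.8])), (0.65, array([ 583., -373.,    1.]))]
proj tab [316.7 259.4] tcp [ 585.9 -267.2   71.6] 6.2583
```

View pics/w3.png

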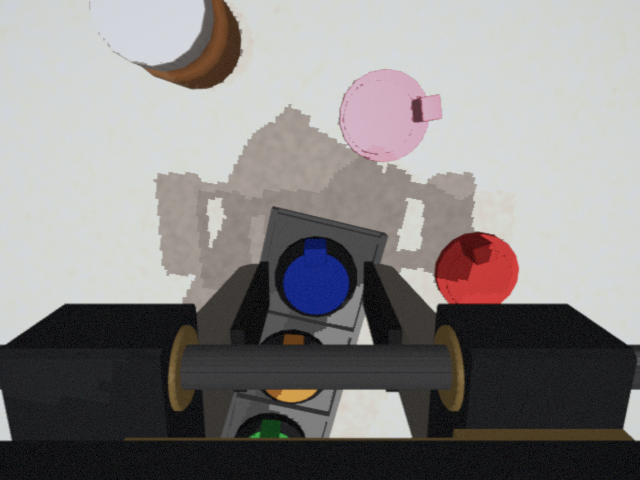

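w3: the blue tab is between the fingers at about (315,250), matching the projected tab top (317,259). The fingers clear the red filter at (477,270). Grasping.

```bash
python3 - <<'E'
from h import *
robot.servo_line([584.7,-268.3,15],feed=80)
o=robot.observe(); print(o['tcp_pos'],o['contact_force'])
grip(0,15); o=robot.observe(); print(o['grip_width']*92,o['grip_force'],o['tcp_pos'])
robot.servo_line([584.7,-268.3,100],feed=150)
o=robot.observe(); print(o['grip_width']*92,o['grip_force'],o['contact_force'])
c,s=np.cos(.26),np.sin(.26); wl=np.array([545.8,6.3]); p=wl+20*np.array([c,s])
robot.movep([520,-100,170],down(.26))
robot.movep([p[0],p[1],110],down(.26))
im,ci=see(['filter_blue','well','drawer_front']); cv2.imwrite('pics/w4.png',im[:,:,::-1]); np.savez('w4.npz',*ci)
print(p,robot.observe()['tcp_pos'],robot.observe()['t'])
E
```

```text
[ 585.  -268.5   15.2] [0.5 0.2 0.1]
11.853120263093457 15.000200718641281 [ 584.9 -268.3   15.3]
11.791156545542705 14.999918639659882 [ 0.2  0.2 -0.1]
filter_blue [(0.67, array([540.4,   6.2,  97.4]))]
well [(0.72, array([546. ,   8.1,  25.8]))]
drawer_front []
[565.1  11.4] [565.5   9.2 110.4] 9.9583
```

View pics/w4.png

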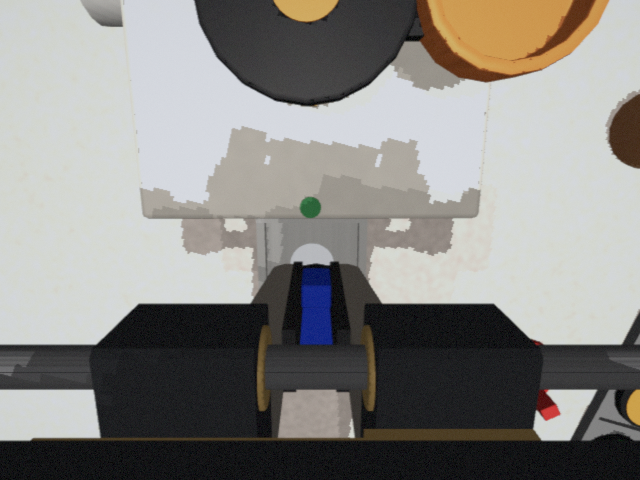

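w4: the tab is held between the pads at (317,305). The box front edge is level at row 217, with corners (143,217) and (481,217), so the yaw is right. Well walls at (265,240) and (358,240), green dot at (311,207). I'll check lateral alignment, then place.

```bash
python3 - <<'E'
from h import *
L=lambda f:tuple(np.load(f)[k] for k in ['arr_0','arr_1','arr_2'])
c4=L('w4.npz'); c,s=np.cos(.26),np.sin(.26); ux=np.array([c,s]);uy=np.array([-s,c])
o=np.array([545.8,6.3])
f=lambda uv,z:(lambda q:[(q-o)@ux,(q-o)@uy])(ray('',uv,z,c4)[:2])
print('front corners',f((143,216),90),f((481,216),90),'dot',f((311,207),90),'walls',f((265.5,240),34),f((357.5,240),34))
print('cupaxis', (np.array([678.5,-12])-o)@ux,(np.array([678.5,-12])-o)@uy)
E
```

```text
front corners [np.float64(45.89173228022365), np.float64(78.57955238207943)] [np.float64(45.28064542610534), np.float64(-78.90438188048783)] dot [np.float64(49.8466400485423), np.float64(0.31118366852122925)] walls [np.float64(18.992983227795794), np.float64(29.018613448553133)] [np.float64(18.77011368168951), np.float64(-27.46558286456628)]
cupaxis 123.53537599882351 -51.79952583595059
```

```bash
python3 - <<'E'
from h import *
c,s=np.cos(.26),np.sin(.26); p=np.array([545.8,6.3])+20*np.array([c,s])+.4*np.array([-s,c])
robot.servo_line([p[0],p[1],50],feed=80,rotation=down(.26))
o=robot.observe();print(o['tcp_pos'],o['contact_force'])
robot.servo_line([p[0],p[1],37.8],feed=25)
robot.hold(.1);o=robot.observe();print(o['tcp_pos'],o['contact_force'])
grip(0.35); o=robot.observe();print(o['grip_width'],o['contact_force'],o['t'])
robot.servo_line([p[0],p[1],105],feed=150)
q=p-150*np.array([c,s])
robot.servo_line([q[0],q[1],150],feed=250)
im,ci=see(['filter_blue','well','drawer_front']); cv2.imwrite('pics/w5.png',im[:,:,::-1]); np.savez('w5.npz',*ci)
print(robot.observe()['t'])
E
```

```text
[565.4  11.9  50.2] [ 0.6 -0.1 -0.3]
[565.1  11.8  37.8] [-0.   0.2 -1.3]
0.34848143094433487 [-0.5 -0.5 -0.4] 12.0833
filter_blue [(0.94, array([541.8,   5.4,  25.5])), (0.7, array([ 501.2, -169.6,   -2.8]))]
well [(0.64, array([538. ,   8.8,  20.9]))]
drawer_front [(0.87, array([506.1,  -3.7,  50.7]))]
13.6583
```

View pics/w5.png

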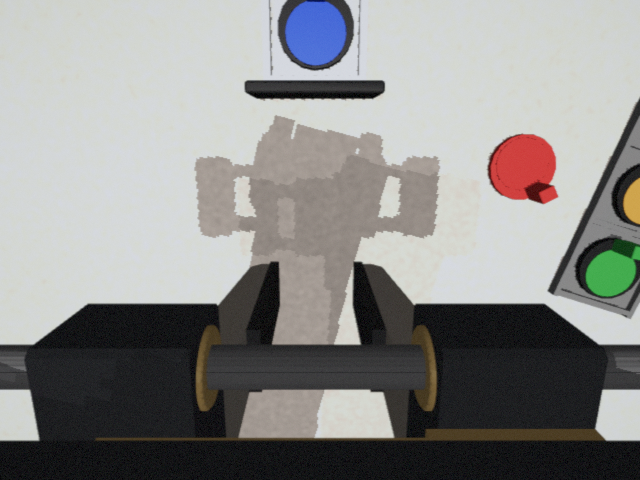

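w5: the filter lies flat in the well at (316,33), centred between the walls at 270 and 359 and released. The front plate is at row 88. Pushing the drawer home under force watch.

```bash
python3 - <<'E'
from h import *
c,s=np.cos(.26),np.sin(.26); ux=np.array([c,s]); wl=np.array([545.8,6.3])+.4*np.array([-s,c])
P=lambda d,z:[*(wl+d*ux),z]
grip(0)
robot.servo_line(P(-75,60),feed=200); robot.servo_line(P(-75,32),feed=150)
robot.servo_line(P(-52,32),feed=100)
d=-52
def rep(): 
    o=robot.observe(); return np.dot(o['contact_force'][:2],ux),(np.array(o['tcp_pos'][:2])-wl)@ux,o['t']
print(rep())
robot.servo_line(P(10,32),feed=50); print(rep())
d=10
while d<50:
    d+=3; robot.servo_line(P(d,32),feed=40); r=rep(); print(d,np.round(r,1))
    if r[0]<-9: break
robot.hold(.1);print(np.round(rep(),1))
E
```

```text
(np.float64(-0.5670829003418517), np.float64(-51.582309533020776), 15.65)
(np.float64(-0.6018502804211068), np.float64(10.299650256453246), 17.0417)
13 [-0.6 13.3 17.3]
16 [-1.1 16.4 17.5]
19 [-1.  19.4 17.8]
22 [-1.1 22.4 18. ]
25 [-0.6 25.4 18.3]
28 [-5.5 26.5 18.5]
31 [-12.   26.5  18.8]
[-11.3  26.6  18.9]
```

```bash
python3 - <<'E'
from h import *
c,s=np.cos(.26),np.sin(.26); ux=np.array([c,s]);uy=np.array([-s,c]); wl=np.array([545.8,6.3])+.4*uy; ax=wl+125.6*ux
P=lambda d,z:[*(wl+d*ux),z]
robot.servo_line(P(5,32),feed=150); robot.servo_line(P(-20,230),feed=300)
robot.movep([*(ax-60*ux-25*uy),240],down(.26))
def L(q): q=np.array(q); return np.r_[(q[:2]-ax)@ux,(q[:2]-ax)@uy,q[2]].round(1)
ci=info('wrist'); im=viewer.read_camera('wrist'); cv2.imwrite('pics/w6.png',im[:,:,::-1]); np.savez('w6.npz',*ci)
for n in ['catch_cup','drawer_front','light_source']: print(n,[(round(d['confidence'],2),L(w('',d['at'],ci))) for d in viewer.pinpoint(n,'wrist')[:2]])
viewer.silhouettes
hsv=cv2.cvtColor(im,cv2.COLOR_RGB2HSV); m=cv2.inRange(hsv,(8,150,80),(22,255,255)); n,l,st,ce=cv2.connectedComponentsWithStats(m)
for k in range(1,n):
    if st[k][4]>200: print(st[k],ce[k],L(ray('',(st[k][0]+st[k][2]/2,st[k][1]+st[k][3]/2),162,ci)))
im=viewer.read_camera('top')
for n in ['catch_cup','drawer_front']: print('top',n,[(round(d['confidence'],2),L(w('top',d['at']))) for d in viewer.pinpoint(n,'top')[:2]])
print(robot.observe()['t'])
E
```

```text
catch_cup [(0.56, array([ -2.4, -54.1, 150.7]))]
drawer_front []
light_source [(0.65, array([-1.4,  4.3, -2.1]))]
[ 324  102   83   81 3491] [364.9 150.5] [ -3.1 -53.9 162. ]
[257 123  34  35 911] [273.2 140.3] [ -1.8  -0.9 162. ]
[504 155  30  46 503] [514.2 176.1] [ -23.8 -145.3  162. ]
top catch_cup []
top drawer_front [(0.18, array([-297. , -236.9,    0.1]))]
20.8333
```

```bash
python3 - <<'E'
from h import *
c,s=np.cos(.26),np.sin(.26); ux=np.array([c,s]);uy=np.array([-s,c]); wl=np.array([545.8,6.3])+.4*uy; ax=wl+124*ux
def Q(a,r,z): th=-np.pi/2-a; return [*(ax+r*(np.cos(th)*ux+np.sin(th)*uy)),z]
def rep(a,tag):
    o=robot.observe(); f=np.array(o['contact_force']); th=-np.pi/2-a
    rad=np.cos(th)*ux+np.sin(th)*uy; tan=np.sin(th)*ux-np.cos(th)*uy
    q=np.array(o['tcp_pos'])
    print(tag,'rad %.1f tan %.1f z %.1f'%(f[:2]@rad,f[:2]@tan,f[2]),'tcp ang %.2f r %.1f z %.1f'%((-np.pi/2-np.arctan2((q[:2]-ax)@uy,(q[:2]-ax)@ux))%(2*np.pi),np.hypot(*(q[:2]-ax)),q[2]),round(o['t'],1)); return f[:2]@tan,f[2]
robot.movep(Q(0,54,185),down(.26))
robot.servo_line(Q(0,54,154),feed=80); rep(0,'above')
z=154
while z>137:
    z-=2.5; robot.servo_line(Q(0,54,z),feed=40); t,fz=rep(0,z)
    if abs(fz)>16: break
E
```

```text
above rad -0.5 tan -0.7 z -0.6 tcp ang 0.00 r 53.9 z 153.7 21.8
151.5 rad 0.9 tan -1.0 z 0.3 tcp ang 6.28 r 54.0 z 151.7 22.1
149.0 rad 0.9 tan 0.1 z 3.4 tcp ang 6.27 r 54.3 z 149.7 22.3
146.5 rad 1.7 tan 0.2 z 5.3 tcp ang 6.28 r 54.3 z 147.0 22.6
144.0 rad 1.6 tan 0.6 z 6.7 tcp ang 6.27 r 54.4 z 144.7 22.8
141.5 rad 1.3 tan 0.7 z 7.7 tcp ang 6.27 r 54.5 z 142.5 23.1
139.0 rad 0.6 tan -0.1 z 8.5 tcp ang 6.27 r 54.6 z 140.3 23.3
136.5 rad 0.5 tan 1.5 z 10.7 tcp ang 6.27 r 54.7 z 138.1 23.6
```

The cup went down the full 12 mm, so the drawer is home. Next the turn.

```bash
python3 - <<'E'
from h import *
c,s=np.cos(.26),np.sin(.26); ux=np.array([c,s]);uy=np.array([-s,c]); wl=np.array([545.8,6.3])+.4*uy; ax=wl+124*ux
def Q(a,r,z): th=-np.pi/2-a; return [*(ax+r*(np.cos(th)*ux+np.sin(th)*uy)),z]
def rep(a):
    o=robot.observe(); f=np.array(o['contact_force']); th=-np.pi/2-a
    rad=np.cos(th)*ux+np.sin(th)*uy; tan=np.sin(th)*ux-np.cos(th)*uy; q=np.array(o['tcp_pos'])
    print('%.2f'%a,'rad %.1f tan %.1f z %.1f'%(f[:2]@rad,f[:2]@tan,f[2]),'tcp ang %.2f r %.1f z %.1f'%(-np.pi/2-np.arctan2((q[:2]-ax)@uy,(q[:2]-ax)@ux)%(-2*np.pi),np.hypot(*(q[:2]-ax)),q[2]),round(o['t'],1)); return f[:2]@tan,f[2]
a=0
while a<2.0:
    a+=.1; robot.servo_line(Q(a,54.5,136),feed=45); t,fz=rep(a)
    if abs(t)>14: break
E
```

```text
0.10 rad 1.0 tan 0.7 z 9.4 tcp ang 0.07 r 54.6 z 138.0 23.8
0.20 rad 0.7 tan 0.4 z 10.3 tcp ang 0.17 r 54.4 z 138.0 24.1
0.30 rad 0.6 tan -0.5 z 10.8 tcp ang 0.27 r 54.1 z 138.0 24.4
0.40 rad 0.4 tan -0.4 z 10.2 tcp ang 0.37 r 54.0 z 138.0 24.6
0.50 rad 0.1 tan 0.4 z 9.6 tcp ang 0.48 r 53.9 z 138.0 24.9
0.60 rad 0.8 tan 0.4 z 9.4 tcp ang 0.58 r 53.8 z 138.0 25.2
0.70 rad 0.6 tan -0.1 z 9.9 tcp ang 0.68 r 53.7 z 137.9 25.5
0.80 rad 0.7 tan -0.0 z 9.7 tcp ang 0.78 r 53.7 z 137.9 25.8
0.90 rad -0.2 tan -0.5 z 10.8 tcp ang 0.88 r 53.6 z 137.8 26.0
1.00 rad 1.3 tan -0.7 z 10.1 tcp ang 0.99 r 53.6 z 137.8 26.3
1.10 rad 0.9 tan 0.1 z 11.5 tcp ang 1.09 r 53.6 z 137.8 26.6
1.20 rad 1.6 tan 0.6 z 11.1 tcp ang 1.19 r 53.6 z 137.8 26.9
1.30 rad 1.1 tan 0.3 z 10.6 tcp ang 1.29 r 53.6 z 137.8 27.1
1.40 rad 1.3 tan 0.1 z 10.5 tcp ang 1.39 r 53.5 z 137.8 27.4
1.50 rad 1.0 tan 0.2 z 11.6 tcp ang 1.50 r 53.5 z 137.8 27.7
1.60 rad 1.1 tan -0.4 z 11.9 tcp ang 1.60 r 53.4 z 137.8 27.9
1.70 rad 0.5 tan -3.8 z 10.4 tcp ang 1.66 r 53.3 z 137.8 28.2
1.80 rad 0.2 tan -10.0 z 11.3 tcp ang 1.70 r 53.2 z 137.8 28.5
1.90 rad -0.0 tan -17.1 z 13.5 tcp ang 1.73 r 53.0 z 137.8 28.8
```

```bash
python3 - <<'E'
from h import *
c,s=np.cos(.26),np.sin(.26); ux=np.array([c,s]);uy=np.array([-s,c]); wl=np.array([545.8,6.3])+.4*uy; ax=wl+124*ux
def Q(a,r,z): th=-np.pi/2-a; return [*(ax+r*(np.cos(th)*ux+np.sin(th)*uy)),z]
for z in [139,142,145,148]:
    robot.servo_line(Q(1.8,54,z),feed=25); o=robot.observe(); print(z,o['tcp_pos'],o['contact_force'])
robot.servo_line(Q(1.6,54,150),feed=40); robot.servo_line(Q(1.6,54,200),feed=150)
robot.movep([*(ax-140*ux+5*uy),260],down(.26))
ci=info('wrist'); im=viewer.read_camera('wrist'); cv2.imwrite('pics/w7.png',im[:,:,::-1])
def L(q): q=np.array(q); return np.r_[(q[:2]-ax)@ux,(q[:2]-ax)@uy,q[2]].round(1)
for n in ['catch_cup','drawer_front','filter_blue']: print(n,[(round(d['confidence'],2),L(w('',d['at'],ci))) for d in viewer.pinpoint(n,'wrist')[:2]])
o=robot.observe(); print(o['t'],o['contact_force'])
E
```

```text
139 [613.   32.  140.3] [ 0.8 -9.4  8.9]
142 [613.   31.9 143.1] [ 1.7 -9.4  6.4]
145 [612.2  32.1 145.1] [ 0.8 -8.1  3.8]
148 [611.1  32.5 146.9] [ 1.1 -7.7 -0.4]
catch_cup [(0.73, array([-55.5,  -1.2, 142.6]))]
drawer_front [(0.69, array([-89.1,   2.3,  50.2])), (0.23, array([-118.1,  331.2,    0.7]))]
filter_blue [(0.91, array([ -84.3, -321.8,   -2.9])), (0.64, array([-214.8, -157.2,   -3.4]))]
31.5833 [ 0.3  0.6 -1. ]
```

View pics/w7.png

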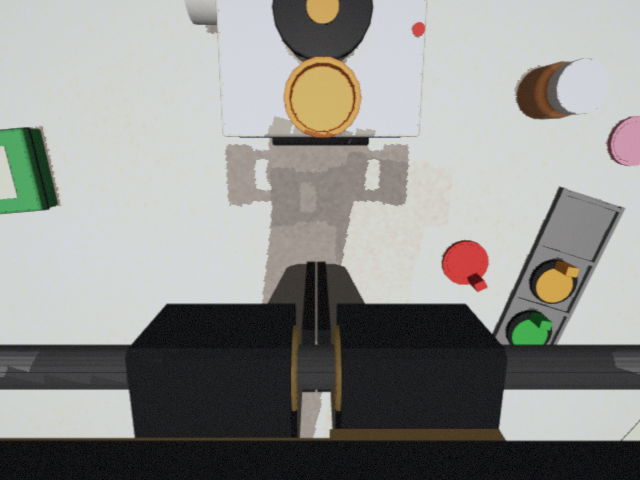

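w7: the cup is at the front (322,96) over the closed drawer plate (320,141), its floor at about 145 mm, so it is seated. The other filters, jar and slide box look undisturbed.

```bash
python3 -c "
from h import *
print(robot.job_done())"
```

```text
the job is handed in; nothing more can be done
None
```

The blue filter is flat in the drawer, the drawer is fully home, the bayonet catch is turned to its stop and seated, and the job is handed in at about 32 s.

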